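# Snap the lifting hook onto the pressure vessel's eye

### The arm

A 7-joint arm with a two-finger parallel gripper is mounted at the origin on a cart in front of the work surface, level with it; the furniture and walls round the work are solid. World frame = base frame: x ahead of the robot, y to its left, z up, the work surface at z = 0. Lengths are in m, angles in rad, forces in N, time in s.
With the tool pointing down it reaches from about 0.425 to 0.925 m from the base axis. Payload 6.8 kg.
Tool frame: the origin (TCP) lies midway between the tips of the shut fingers; the grasp point (between the pads) lies 19 mm behind it; z points along the fingers, y is the line along which they close (so a half turn about z gives the same grasp; the last joint's range is limited). The gripper opens to 85 mm and grips with 20 to 120 N. Pads are 22 mm wide; open, the fingers measure 114 mm over their backs; the gripper's body (76 mm by 85 mm) begins 54 mm behind the grasp point. The pads swing forward as they close: fully open they stand 13 mm farther back than shut.
Start: joints at [-1.348, 0.477, 0.022, 1.555, -0.011, 1.109, -0.083], TCP at [0.219, 0.638, 0.231] pointing down, gripper open.
Joint ranges: [-2.96, 2.96], [-0.34, 2.1], [-1.41, 1.46], [0.24, 2.44], [-1.37, 4.51], [0.17, 1.92], [-2.96, 2.96]. Speed limits (rad/s): [2.39, 2.39, 3.14, 3.14, 3.14, 3.14, 3.14].

### API

Orientations are given as a unit quaternion [w, x, y, z].
In Python, from station import bot, eyes, ticket gives the robot as it stands.
- The arm moves only by the shell command python3 -m crank 'ROWS' [FORCE]. ROWS is text: rows parted by semicolons, each of 7 numbers parted by spaces: the shift along the tool's x, y, z in units of 0.5 m (1.0 is 0.5 m), then the turn, a rotation vector about the tool's x, y, z in units of 180 degrees (1.0 is 180 degrees), then the closure, from 0 (fully open) to 1 (shut). A call has 1 to 20 rows; each row is the pose to reach, as a shift and turn from the pose commanded when the call began, along the tool's axes at that moment, turning the shorter way round; what a row does not reach only later rows make up. A row lasts 1/10 s, in which the tool goes at most 50 mm and 8.59 degrees, less where a joint would pass 70% of its speed; a pose out of reach is approached as far as the arm can. A call with a number of a shift or a turn outside -1 to 1 is refused whole. A call with a gripper value outside its range is refused whole. The fingers move at their own pace and stop on an object; FORCE is the grip in N (left out, the last holds). Time passes only in rows, so rows that repeat a pose let the fingers close. It gives the time, the measured TCP pose, the force, the opening and the grip force at its end, in the units of the state.
- bot.get_obs(): the state, without advancing time (a new reading comes with each control period).
- eyes.read_camera(name): name is "scene" or "top" or "wrist"; returns a dict with "image" (384x512x3 uint8, red, green, blue), "K" (3x3 intrinsics, pixels), "dist" ([k1, k2, p1, p2, k3] as OpenCV has them; the pictures are not rectified), "R" (3x3) and "t" (3): a world point X has camera coordinates R X + t. Camera axes: x right, y down, z forward; pixel columns grow to the right and rows downward; lengths in m; the calibration is good to about 2 mm. A picture is of the moment at which its call begins. There is no depth.
- ticket.hand_in(): hands the job in; it is judged then, once.
The state is a dict: "t": time; "q": joint angles; "joint_vel": joint speeds; "joint_torque": joint torques, N m; "eef_pos": TCP position; "tool_rot": TCP orientation; "contact_force": force on the tool from outside, world axes, zero at the start; "torque": the same for the moment, N m; "gripper_width": opening from 0.0 (shut) to 1.0 (fully open); "grasp_force": force on a finger pad.
Only numpy, scipy, OpenCV 4.12 (cv2) and the standard library are available. Lean on these libraries where they do the work, as an engineer would, in place of code of your own. Each camera call takes 0.05 s, during which the arm holds its last target. There are 200 camera calls.

### The job

Take the lifting snap hook by its white grip out of its parking stand and press it straight down over the top rod of the lifting eye on the vessel head, until the sprung gate passes the rod and springs shut underneath it. Then let go and leave the hook hanging on the eye; do not knock over or shift the glass jar that stands nearby.

Things in the scene. Friction and masses are not known exactly. Their poses are not given: they have to be found in the camera images.
- snap_hook: Loose snap hook, 0.2 kg, upright in an open pocket (walls 15 mm up the hook) of an aluminium stand. Origin: centre of underside; z up, x across the mouth, y through the thickness. Steel loop 43 (x) by 18 (y) mm, z 0 to 58: legs' inner faces at x = -14.5 and 14.5, crown's inner face at z = 49. The mouth opens downward, shut by the gate. The rod goes in along the hook's y, either way round.
- hook_grip (a point): Centre of the hook's white upright block grip, 26 mm (x) by 20 mm (y) and 47 mm tall, 87.5 mm above the hook's underside; axes as the hook's. Below the grip is a 6 mm gap (thin neck), then the steel crown. Hold it here from above.
- gate (a joint): The hook's sprung gate: steel tongue 27 x 12 x 4 mm across the mouth, 6 mm above the hook's underside, hinged at the +x leg, swinging only inward (up). 0 = shut, 1.5 rad = fully open. Pushing over the rod: up to 7 N, also sideways. It shuts once the rod is past its tip, which sweeps to 35 mm above the hook's underside; fully home, the rod's centre is 44.5 mm above that underside (at the crown).
- eye_rod (a point): Centre of the eye's horizontal top rod: a steel staple on a fixed round vessel head (flange 104 mm across, collar 76 mm). Rod 9 mm thick, along this frame's y, free over 39 mm between posts at y = +26 and -26 mm; z up. Its centre is 87.5 mm above the worktop, 51.5 mm above the head. A second, equal head bears only a capped stub, no eye: not that one.
- jar: Bystander: loose sample jar with a screw cap, 54 mm across, 80 mm tall, origin at the centre of its underside, z up. It must stay standing where it is.
Things that resemble listed ones, but are neither listed nor needed, are in the scene too. What is shaped like the snap_hook but blue or green is not meant.

How it is judged:
On the way:
1. the gate is pressed in by the eye's rod (value of joint gate above 0.5 rad and distance between eye_rod and snap_hook below 0.06 m), for 0.02 s.
At the end, for the whole second after the job is handed in: The gate is shut (under 0.15 rad) and the eye's rod is inside the closed hook: in the hook's frame the rod's centre is within 18 mm in x, 30 mm in y, and at 25 to 55 mm in z; the hook is released and at rest (under 0.05 m/s) (value of joint gate below 0.15 rad and x of eye_rod in the frame of snap_hook between -0.018 and 0.018 m and y of eye_rod in the frame of snap_hook between -0.03 and 0.03 m and z of eye_rod in the frame of snap_hook between 0.025 and 0.055 m and linear speed of snap_hook below 0.05 m/s); the robot touches nothing.
It fails at once if the jar is knocked over or shifted by more than 30 mm (distance of jar from where it was at the start of the episode above 0.03 m or angle between jar's own z axis and vertical above 0.5 rad).
It also fails if it takes over 35 s, if anything falls off the work surface, if the arm or the gripper's body presses on something with over 40 N, if the wrist force passes 120 N, or if a joint passes its speed limit or range.

## Working session

There is one attempt and no reset: what is moved stays moved. The work goes in short steps, Python scripts to look and compute and a shell command to move; the robot and the scene stay as the last step left them, time stands still between calls to the robot, and variables do not carry over. Pictures are saved under pics/ and viewed, at most 10 in all, crops included, and the job is handed in when it is done.

```bash
mkdir -p pics; python3 - <<'E'
from station import bot,eyes
import cv2,pickle
o=bot.get_obs();print({k:o[k] for k in('t','eef_pos','tool_rot','gripper_width')})
d={n:eyes.read_camera(n) for n in('scene','top')}
pickle.dump(d,open('c.pkl','wb'))
for n in d: cv2.imwrite(f'pics/{n}.png',cv2.resize(d[n]['image'][:,:,::-1],(800,600),interpolation=cv2.INTER_CUBIC)); print(d[n]['K'],d[n]['dist'],d[n]['R'],d[n]['t'])
E
```

```text
{'t': 0.0, 'eef_pos': array([0.21906713, 0.63781196, 0.23032785]), 'tool_rot': array([-7.30351396e-05,  1.64606257e-01,  9.86358915e-01, -9.30619083e-04]), 'gripper_width': 0.99455688231774}
[[384.65027614   0.         257.85610775]
 [  0.         384.65027614 191.74958078]
 [  0.           0.           1.        ]] [-0.13017403  0.          0.          0.          0.        ] [[ 6.05733035e-01 -7.95667939e-01 -1.43576323e-04]
 [-5.99894533e-01 -4.56574391e-01 -6.57013223e-01]
 [ 5.22698804e-01  3.98060744e-01 -7.53879038e-01]] [-0.27830426  0.39100585  0.71913968]
[[377.82300994   0.         248.68403559]
 [  0.         377.82300994 196.29565896]
 [  0.           0.           1.        ]] [0.02678658 0.         0.         0.         0.        ] [[-0.01773014 -0.99961057  0.02154866]
 [-0.99011111  0.01455382 -0.13952839]
 [ 0.13916043 -0.02380942 -0.98998358]] [0.03788691 0.52589351 1.14326643]
```

View pics/scene.png

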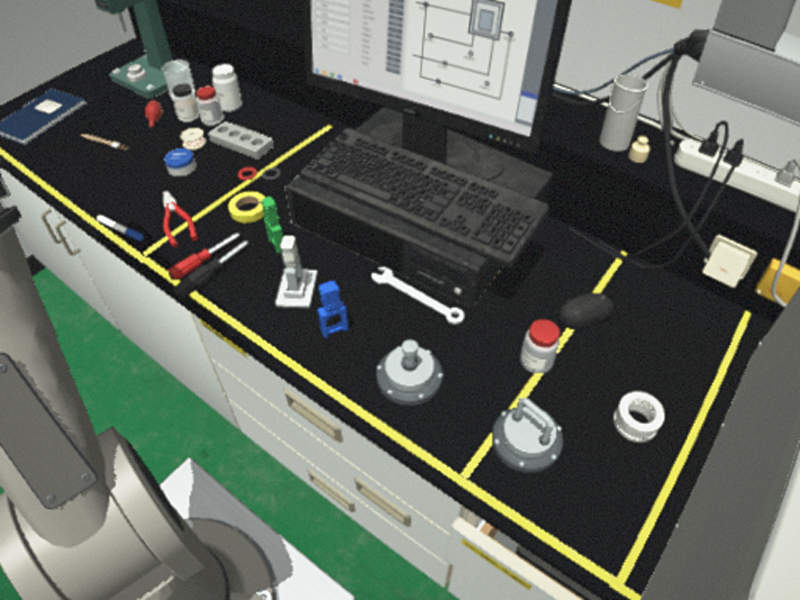

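View pics/top.png

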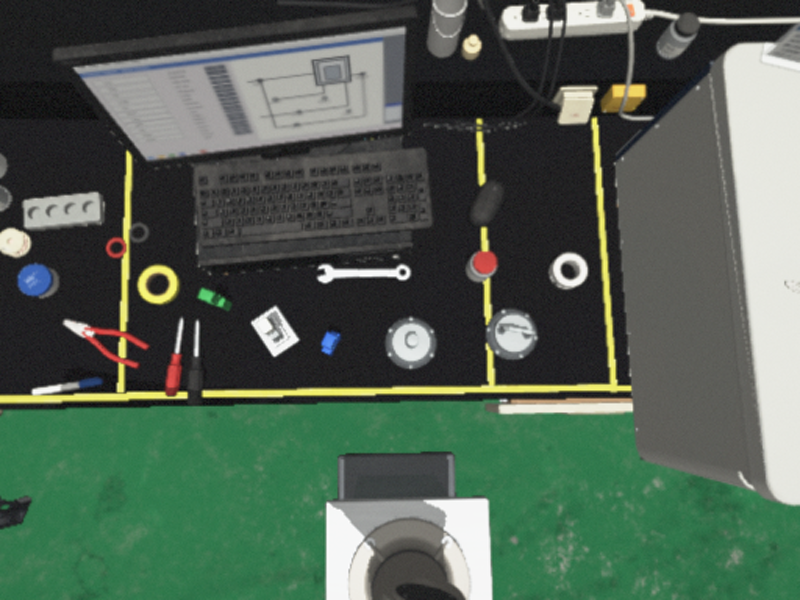

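The candidates in the scene view (800x600) are the white-grip hook in the light stand at (290,265), a blue one at (332,310) and a green one at (272,222). The white one fits. The staple eye is on the head at (528,435); the head at (410,370) has only a stub. The jar is the red-capped one at (540,345). I'll confirm with one enlarged crop.

```bash
python3 - <<'E'
import cv2,pickle,numpy as np
d=pickle.load(open('c.pkl','rb'))
def crop(n,x,y): # 512-scale origin, 50x37.5 -> 400x300 (8x)
    return cv2.resize(d[n]['image'][y:y+37,x:x+50,::-1],(400,296),interpolation=cv2.INTER_CUBIC)
im=np.vstack([np.hstack([cv2.resize(d['scene']['image'][148:200,160:230,::-1],(400,297),interpolation=cv2.INTER_CUBIC),crop('scene',312,252)]),
 np.hstack([cv2.resize(crop('top',152,193),(400,297)),cv2.resize(crop('top',304,194),(400,297))])]) if 0 else None
rows=[[('scene',160,149),('scene',310,252)],[('top',150,193),('top',304,194)]]
im=np.vstack([np.hstack([cv2.resize(d[n]['image'][y:y+48,x:x+64,::-1],(400,300),interpolation=cv2.INTER_CUBIC) for n,x,y in r]) for r in rows])
cv2.imwrite('pics/crop.png',im)
E
```

```text
(no output)
```

View pics/crop.png

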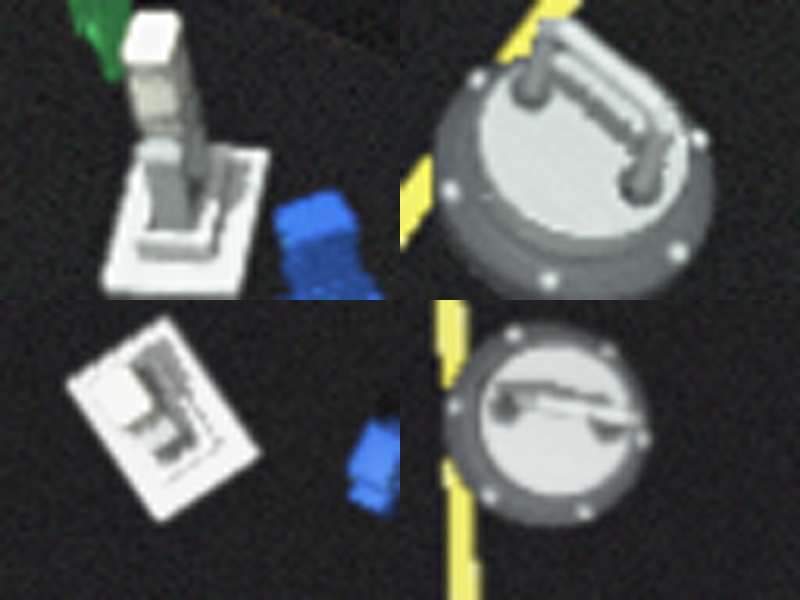

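```bash
cat >h.py <<'E'
import numpy as np,cv2
def ray(c,p):
    u=cv2.undistortPoints(np.array([[p]],float),np.array(c['K']),np.array(c['dist']))[0,0]
    R=np.array(c['R']);return -R.T@c['t'],R.T@np.array([u[0],u[1],1])
def atz(c,p,z):
    o,d=ray(c,p);return o+d*(z-o[2])/d[2]
def tri(obs):
    A=np.zeros((3,3));b=np.zeros(3)
    for c,p in obs:
        o,d=ray(c,p);d=d/np.linalg.norm(d);P=np.eye(3)-np.outer(d,d);A+=P;b+=P@o
    X=np.linalg.solve(A,b);return X
def proj(c,X):
    R=np.array(c['R']);return cv2.projectPoints(np.array([X],float),cv2.Rodrigues(R)[0],np.array(c['t'],float),np.array(c['K']),np.array(c['dist']))[0][0,0]
E
python3 - <<'E'
import pickle;from h import *;np.set_printoptions(precision=4,suppress=True)
d=pickle.load(open('c.pkl','rb'));s,t=d['scene'],d['top']
S=lambda x,y,ox,oy:(ox+x/6.25-.5,oy+y/6.25-.5)
g=tri([(s,S(155,38,160,149)),(t,S(122,93,150,193))]);print('grip top',g)
for n,a,b in(('rodA',(555-400,33),(128,92)),('rodB',(665-400,125),(240,115))):
    print(n,tri([(s,S(*a,310,252)),(t,S(*b,304,194))]),atz(s,S(*a,310,252),.09),atz(t,S(*b,304,194),.09))
print('stand',[atz(t,S(*p,150,193),.008)[:2] for p in((165,17),(260,155),(160,222),(66,82))])
print('jar',tri([(s,(541*.64,331*.64)),(t,(485*.64,262*.64))]))
print('flange',atz(t,S(148,125,304,194),.03))
o=__import__('station').bot.get_obs();from scipy.spatial.transform import Rotation as R
q=o['tool_rot'];print(R.from_quat(q[[1,2,3,0]]).as_matrix())
E
```

```text
grip top [0.4869 0.2611 0.1156]
rodA [ 0.4809 -0.1955  0.075 ] [ 0.4709 -0.1977  0.09  ] [ 0.4798 -0.1928  0.09  ]
rodB [ 0.4677 -0.2463  0.0826] [ 0.4618 -0.2459  0.09  ] [ 0.468  -0.2457  0.09  ]
stand [array([0.5373, 0.2603]), array([0.4661, 0.2119]), array([0.4331, 0.2618]), array([0.5048, 0.3099])]
jar [ 0.6043 -0.1575  0.0803]
flange [ 0.4694 -0.2156  0.03  ]
[[-0.9458  0.3248 -0.0004]
 [ 0.3248  0.9458 -0.0016]
 [-0.0001 -0.0017 -1.    ]]
```

The crops confirm it. The white-grip hook stands in the light stand at crop (155,38) and its grip is near (0.487, 0.261). The staple eye is near (0.474, -0.219), and the jar is near (0.604, -0.158).

```bash
python3 -m crank '-0.752 -0.539 -0.06 0 0 0.206 0.3;-0.752 -0.539 -0.06 0 0 0.206 0.3;-0.752 -0.539 -0.06 0 0 0.206 0.3;-0.752 -0.539 -0.06 0 0 0.206 0.3;-0.752 -0.539 -0.06 0 0 0.206 0.3;-0.752 -0.539 -0.06 0 0 0.206 0.3;-0.752 -0.539 -0.06 0 0 0.206 0.3;-0.752 -0.539 -0.06 0 0 0.206 0.3;-0.752 -0.539 -0.06 0 0 0.206 0.3;-0.752 -0.539 -0.06 0 0 0.206 0.3;-0.752 -0.539 -0.06 0 0 0.206 0.3;-0.752 -0.539 -0.06 0 0 0.206 0.3;-0.752 -0.539 -0.06 0 0 0.206 0.3' 90
python3 - <<'E'
from station import bot,eyes
import cv2,pickle
c=eyes.read_camera('wrist');o=bot.get_obs();print(o['t'],o['eef_pos'],o['tool_rot'],o['gripper_width'])
pickle.dump(c,open('w1.pkl','wb'))
cv2.imwrite('pics/w1.png',cv2.resize(c['image'][:,:,::-1],(800,600),interpolation=cv2.INTER_CUBIC))
E
```

```text
t: 1.4
eef_pos: [0.4859, 0.2635, 0.2609]
tool_rot: [-0.001, 0.468, 0.884, -0.0]
contact_force: [-0.6, 0.3, -0.2]
gripper_width: 0.701
grasp_force: 0.0
1.45 [0.48602905 0.26342125 0.26094862] [-4.48863891e-04  4.68186950e-01  8.83629316e-01 -9.88452682e-05] 0.7001843685293883
```

View pics/w1.png

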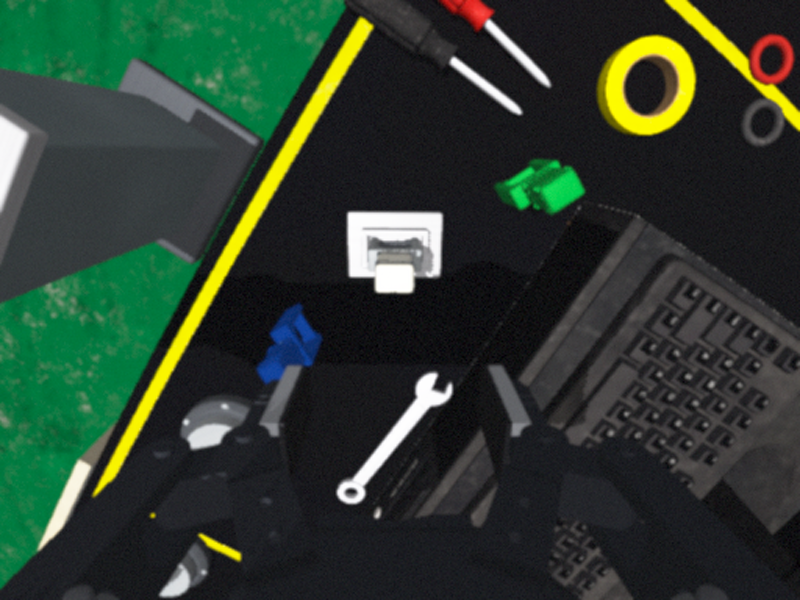

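In the wrist view, the stand's long side lies along the image horizontal (the tool's y), with edges at (348,212)-(442,213). The white grip top is centred at (394,278). The fingers are aligned with the hook's x.

```bash
python3 - <<'E'
import pickle;from h import *;np.set_printoptions(precision=4,suppress=True)
from scipy.spatial.transform import Rotation as R
d=pickle.load(open('c.pkl','rb'));w=pickle.load(open('w1.pkl','rb'))
p=(393.5*.64,278*.64);print(w['R'],-np.array(w['R']).T@w['t'])
s=(d['scene'],(184.3,154.6));t=(d['top'],(169,207.4))
print(tri([(w,p),s]),tri([(w,p),t]));g=tri([(w,p),s,t]);print(g,[atz(w,p,z) for z in(.111,.115)])
a,b=[atz(w,(x*.64,y*.64),.008) for x,y in((348,212),(442,213))];print('yaw',np.degrees(np.arctan2(*(b-a)[[1,0]])),'stand c',atz(w,(395*.64,245*.64),.008))
o=__import__('station').bot.get_obs();T=R.from_quat(o['tool_rot'][[1,2,3,0]]).as_matrix();print(np.degrees(np.arctan2(T[1,1],T[0,1])))
print('shift tool', T.T@(atz(w,p,.114)+[0,0,-.0235-.019]-o['eef_pos'])/.5)
E
```

```text
[[ 0.8274  0.5615 -0.0024]
 [ 0.5344 -0.7861  0.3107]
 [ 0.1726 -0.2584 -0.9505]] [0.4417 0.3286 0.4027]
[0.4868 0.2601 0.1163] [0.4861 0.2608 0.1194]
[0.4866 0.2605 0.1164] [array([0.4876, 0.2588, 0.111 ]), array([0.487 , 0.2598, 0.115 ])]
yaw 33.576444862094206 stand c [0.4874 0.2608 0.008 ]
34.16666201787586
shift tool [-0.0079 -0.0024  0.3789]
```

```bash
python3 -m crank '-0.007 -0.002 0.1 0 0 0 0.3;-0.007 -0.002 0.2 0 0 0 0.3;-0.007 -0.002 0.3 0 0 0 0.3;-0.007 -0.002 0.34 0 0 0 0.3;-0.007 -0.002 0.378 0 0 0 0.3;-0.007 -0.002 0.378 0 0 0 0.3;-0.007 -0.002 0.378 0 0 0 0.3;-0.007 -0.002 0.378 0 0 0 1;-0.007 -0.002 0.378 0 0 0 1;-0.007 -0.002 0.378 0 0 0 1;-0.007 -0.002 0.378 0 0 0 1;-0.007 -0.002 0.378 0 0 0 1;-0.007 -0.002 0.378 0 0 0 1;-0.007 -0.002 0.378 0 0 0 1;-0.007 -0.002 0.378 0 0 0 1' 100
```

```text
t: 2.95
eef_pos: [0.4892, 0.2586, 0.0737]
tool_rot: [0.0, 0.47, 0.883, 0.001]
contact_force: [-1.3, -0.4, 6.2]
gripper_width: 0.29
grasp_force: 98.1
```

```bash
python3 -m crank '0 0 -0.02 0 0 0 1;0 0 -0.06 0 0 0 1;0 0 -0.12 0 0 0 1;0 0 -0.2 0 0 0 1;0 0 -0.28 0 0 0 1;0 0 -0.36 0 0 0 1;0 0 -0.36 0 0 0 1'
python3 - <<'E'
from h import *
from scipy.spatial.transform import Rotation as R
o=__import__('station').bot.get_obs();T=R.from_quat(o['tool_rot'][[1,2,3,0]]).as_matrix();y=np.degrees(np.arctan2(T[1,1],T[0,1]))
print(y,o['eef_pos'],o['gripper_width'],'shift',T.T@(np.array([.474,-.2193,.235])-o['eef_pos'])/.5)
E
```

```text
t: 3.65
eef_pos: [0.4913, 0.2591, 0.2587]
tool_rot: [0.002, 0.47, 0.883, 0.005]
contact_force: [0.0, -0.4, -3.1]
gripper_width: 0.288
grasp_force: 98.8
33.92504971611669 [0.49127875 0.2591177  0.25866182] 0.2879406214795521 shift [-0.77469404 -0.5631651   0.04076676]
```

```bash
python3 -m crank '-0.775 -0.563 0 0 0 0.261 1;-0.775 -0.563 0 0 0 0.261 1;-0.775 -0.563 0 0 0 0.261 1;-0.775 -0.563 0 0 0 0.261 1;-0.775 -0.563 0 0 0 0.261 1;-0.775 -0.563 0 0 0 0.261 1;-0.775 -0.563 0 0 0 0.261 1;-0.775 -0.563 0 0 0 0.261 1;-0.775 -0.563 0 0 0 0.261 1;-0.775 -0.563 0 0 0 0.261 1;-0.775 -0.563 0 0 0 0.261 1;-0.775 -0.563 0 0 0 0.261 1;-0.775 -0.563 0 0 0 0.261 1;-0.775 -0.563 0 0 0 0.261 1;-0.775 -0.563 0 0 0 0.261 1;-0.775 -0.563 0 0 0 0.261 1'
python3 - <<'E'
from station import bot,eyes
import cv2,pickle
c=eyes.read_camera('wrist');s=eyes.read_camera('scene');o=bot.get_obs();print(o['t'],o['eef_pos'],o['tool_rot'],o['gripper_width'])
pickle.dump((c,s,o['eef_pos'],o['tool_rot']),open('w2.pkl','wb'))
cv2.imwrite('pics/w2.png',cv2.resize(c['image'][:,:,::-1],(800,600),interpolation=cv2.INTER_CUBIC))
E
```

```text
t: 5.25
eef_pos: [0.4717, -0.2199, 0.2523]
tool_rot: [-0.0, 0.782, 0.623, 0.0]
contact_force: [-0.3, 1.0, -2.6]
gripper_width: 0.287
grasp_force: 99.0
5.35 [ 0.47157303 -0.22030437  0.25229508] [-4.32681184e-05  7.82451928e-01  6.22710986e-01  7.30871086e-05] 0.2900300797135964
```

View pics/w2.png

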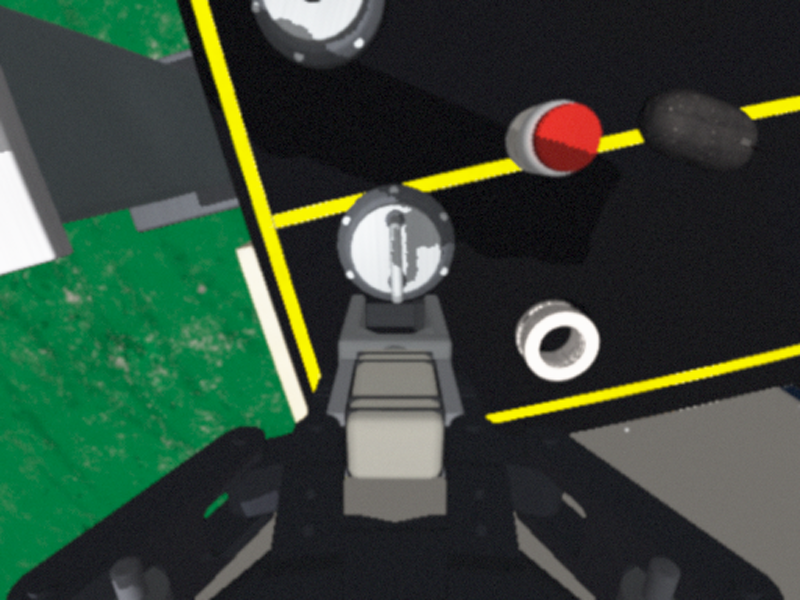

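The eye rod runs from (396,224) to (397,299), almost straight along the image vertical. The hook sits above it, with its underside edge spanning (357,297)-(437,297) and its grip top at (349..444, 412). The jar at (567,138) is well clear.

```bash
python3 - <<'E'
import pickle;from h import *;np.set_printoptions(precision=4,suppress=True)
from scipy.spatial.transform import Rotation as R
w,s,p,q=pickle.load(open('w2.pkl','rb'));T=R.from_quat(q[[1,2,3,0]]).as_matrix()
a,b=[atz(w,(x*.64,y*.64),.0905) for x,y in((396,224),(397,299))]
print(a,b,'rod angle',np.degrees(np.arctan2(*(a-b)[[1,0]])),'tool y',np.degrees(np.arctan2(T[1,1],T[0,1])))
d=pickle.load(open('c.pkl','rb'));t=d['top']
S=lambda x,y,ox,oy:(ox+x/6.25-.5,oy+y/6.25-.5)
feet=[atz(t,S(*f,304,194),.036) for f in((107,105),(207,128))];print('feet',feet,'flange',atz(w,(395*.64,243*.64),.03))
print('rod line x in tool frame',[(T.T@(x-p)) for x in(a,b)])
print('hook bottom', [T.T@(atz(w,(x*.64,297*.64),.183)-p) for x in(357,437)],'grip top',[T.T@(atz(w,(x*.64,412*.64),.295)-p) for x in(349,444)])
E
```

```text
[ 0.48   -0.1907  0.0905] [ 0.4685 -0.2442  0.0905] rod angle 77.89357463068968 tool y -12.971246884654839
feet [array([ 0.4791, -0.1941,  0.036 ]), array([ 0.4669, -0.2436,  0.036 ])] flange [ 0.4736 -0.2156  0.03  ]
rod line x in tool frame [array([0.0307, 0.0016, 0.1618]), array([-0.024 ,  0.0024,  0.1618])]
hook bottom [array([ 0.0086, -0.0183,  0.0693]), array([0.0086, 0.0221, 0.0693])] grip top [array([ 0.0145, -0.0112, -0.0427]), array([ 0.0145,  0.0137, -0.0427])]
```

```bash
python3 -m crank '0.006 0 0.06 0 0 0 1;0.006 0 0.12 0 0 0 1;0.006 0 0.165 0 0 0 1;0.006 0 0.175 0 0 0 1;0.006 0 0.19 0 0 0 1;0.006 0 0.2 0 0 0 1;0.006 0 0.21 0 0 0 1;0.006 0 0.22 0 0 0 1;0.006 0 0.22 0 0 0 1' 110
python3 - <<'E'
from station import bot,eyes
import cv2,numpy as np
c=eyes.read_camera('wrist')['image'][130:300,160:380,::-1];s=eyes.read_camera('scene')['image'][200:310,280:422,::-1]
f=lambda i:cv2.resize(i,(400,309),interpolation=cv2.INTER_CUBIC)
cv2.imwrite('pics/w3.png',np.hstack([f(c),f(s)]))
E
```

```text
t: 6.25
eef_pos: [0.4743, -0.2185, 0.1432]
tool_rot: [0.002, 0.783, 0.622, 0.001]
contact_force: [4.6, -0.8, 1.5]
gripper_width: 0.29
grasp_force: 108.7
```

View pics/w3.png

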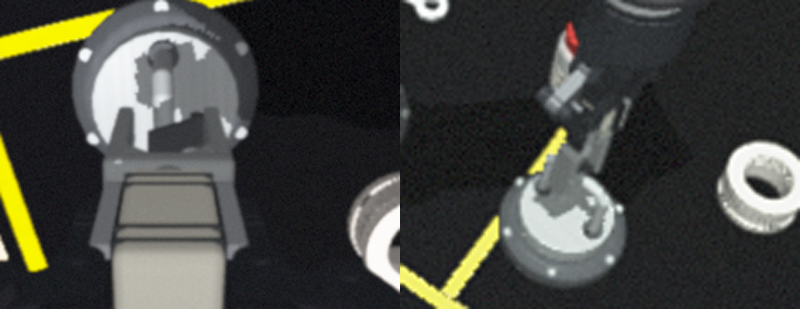

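The rod is between the legs and is tilting the gate, so I'll press on.

```bash
python3 -m crank '0 0 0.01 0 0 0 1;0 0 0.02 0 0 0 1;0 0 0.03 0 0 0 1;0 0 0.04 0 0 0 1;0 0 0.048 0 0 0 1;0 0 0.054 0 0 0 1;0 0 0.058 0 0 0 1;0 0 0.058 0 0 0 1;0 0 0.058 0 0 0 1'
python3 - <<'E'
from station import bot,eyes
import cv2,numpy as np
c=eyes.read_camera('wrist')['image'][130:300,160:380,::-1];s=eyes.read_camera('scene')['image'][210:300,300:416,::-1]
f=lambda i:cv2.resize(i,(400,309),interpolation=cv2.INTER_CUBIC)
cv2.imwrite('pics/w4.png',np.hstack([f(c),f(s)]))
E
```

```text
t: 7.25
eef_pos: [0.4717, -0.2178, 0.1132]
tool_rot: [-0.0, 0.783, 0.622, -0.0]
contact_force: [-0.2, 0.1, -1.6]
gripper_width: 0.287
grasp_force: 108.5
```

View pics/w4.png

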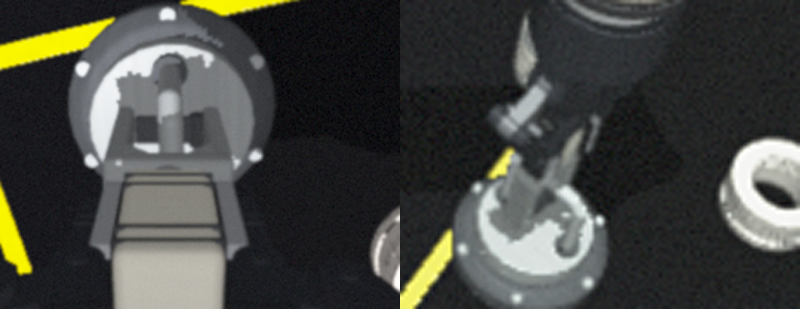

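The gate is flat under the rod again and the side force has gone (-0.2 N), so it has sprung shut. I'll settle the hook onto its crown, then open and withdraw.

```bash
python3 -m crank '0 0 0.002 0 0 0 1;0 0 0.003 0 0 0 1;0 0 0.003 0 0 0 1;0 0 0.003 0 0 0 0.55;0 0 0.003 0 0 0 0.55;0 0 0.003 0 0 0 0.4;0 0 0.003 0 0 0 0.2;0 0 0.003 0 0 0 0.2;0 0 -0.04 0 0 0 0.2;0 0 -0.1 0 0 0 0.2;0 0 -0.2 0 0 0 0.2;0 0 -0.3 0 0 0 0.2;0 0 -0.3 0 0 0 0.2;0 0 -0.3 0 0 0 0.2;0 0 -0.3 0 0 0 0.2;0 0 -0.3 0 0 0 0.2;0 0 -0.3 0 0 0 0.2'
python3 - <<'E'
from station import bot,eyes
import cv2,numpy as np
c=eyes.read_camera('wrist')['image'][90:260,160:380,::-1];s=eyes.read_camera('scene')['image'][200:310,290:432,::-1]
f=lambda i:cv2.resize(i,(400,309),interpolation=cv2.INTER_CUBIC)
cv2.imwrite('pics/w5.png',np.hstack([f(c),f(s)]))
E
```

```text
t: 9.05
eef_pos: [0.4715, -0.2175, 0.2622]
tool_rot: [-0.001, 0.783, 0.622, -0.001]
contact_force: [-0.4, 0.2, 0.1]
gripper_width: 0.799
grasp_force: 0.0
```

View pics/w5.png

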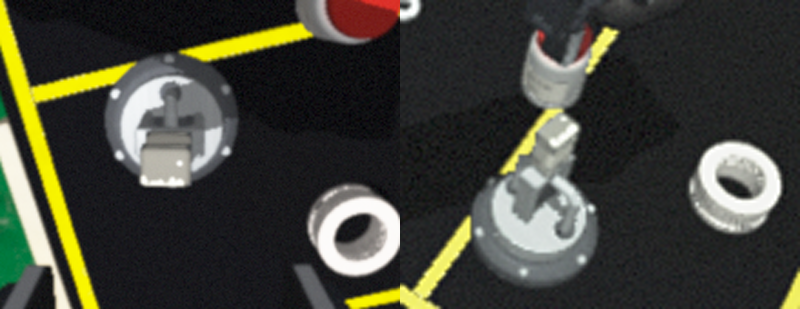

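The hook hangs upright on the rod with the gripper clear, and the jar is in place. I'll check that the hook is at rest, then hand in.

```bash
python3 -c "
from station import eyes
import pickle;pickle.dump(eyes.read_camera('scene')['image'],open('a.pkl','wb'))"
python3 -m crank '0 0 0 0 0 0 0.2;0 0 0 0 0 0 0.2;0 0 0 0 0 0 0.2;0 0 0 0 0 0 0.2;0 0 0 0 0 0 0.2;0 0 0 0 0 0 0.2;0 0 0 0 0 0 0.2;0 0 0 0 0 0 0.2' >/dev/null
python3 - <<'E'
from station import eyes,ticket
import pickle,numpy as np
a=pickle.load(open('a.pkl','rb')).astype(int);b=eyes.read_camera('scene')['image'].astype(int)
m=abs(a-b)[235:300,310:380].max();print(m)
if m<60: print(ticket.hand_in())
E
```

```text
55
the job is handed in; nothing more can be done
None
```

The white-grip snap hook is hanging upright on the lifting eye, with the gate shut under the rod, the gripper clear and the jar standing in place; I handed the job in at about 10 s, and no verdict came back.

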